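# Stroke-test the plunger cartridges and reject the one that sticks

## Robot

A 7-joint arm with a two-finger parallel gripper is mounted at the origin on a cart in front of the work surface, level with it; the furniture and walls round the work are solid. World frame = base frame: x ahead of the robot, y to its left, z up, the work surface at z = 0. Lengths are in m, angles in rad, forces in N, time in s.
With the tool pointing down it reaches from about 0.425 to 0.875 m from the base axis. Payload 4.7 kg.
Tool frame: the origin (TCP) lies between the finger pads; the fingertips stand 22 mm ahead of it and the grasp point (between the pads) lies 3 mm ahead of it; z points along the fingers, y is the line along which they close (so a half turn about z gives the same grasp; the last joint's range is limited). The gripper opens to 87 mm and grips with 3 to 60 N. Pads are 19 mm wide; open, the fingers measure 117 mm over their backs; the gripper's body (75 mm by 190 mm) begins 51 mm behind the grasp point.
Start: joints at [1.159, 0.321, -0.07, 1.45, 0.023, 1.371, -0.057], TCP at [0.268, -0.592, 0.245] pointing down, gripper open.
Joint ranges: [-2.86, 2.86], [-0.3, 2.09], [-1.38, 1.24], [0.06, 2.45], [-1.56, 4.7], [0.09, 2.05], [-2.69, 2.69]. Speed limits (rad/s): [2.57, 2.57, 3.14, 3.14, 3.14, 3.14, 3.14].

## Interface

Orientations are given as a rotation vector (axis times angle).
In Python, from bench import ctrl gives the robot as it stands. The module is installed in compiled form; this text tells all that it offers.
- The arm moves only by the tool send_rows, never from a script. Its argument "motion" is a list of rows, each an object with "claw": the opening, from -1 (shut) to 1 (fully open); "slide": the shift along the tool's x, y, z in mm, a list of three; "delta_rot": the turn, a rotation vector about the tool's x, y, z in rad, a list of three. In form: [{"claw": claw, "slide": [x, y, z], "delta_rot": [ax, ay, az]}, ...]. A call has 1 to 5 rows; each row is the pose to reach, as a shift and turn from the pose commanded when the call began, along the tool's axes at that moment; what a row does not reach only later rows make up. A row lasts 1/10 s, in which the tool goes at most 50 mm and 8.59 degrees, less where a joint would pass 70% of its speed; a pose out of reach is approached as far as the arm can. A call with a gripper value outside its range is refused whole. The fingers move at their own pace and stop on an object; "grip_force" is the grip in N (left out, the last holds). Time passes only in rows, so rows that repeat a pose let the fingers close. It gives the time, the measured TCP pose, the force, the opening and the grip force at its end, in the units of the state.
- ctrl.get_state(): the state, without advancing time (a new reading comes with each control period).
- ctrl.get_image(name): name is "side" or "top" or "wrist"; returns a dict with "color" (480x640x3 uint8, blue, green, red), "fx", "fy", "cx", "cy" (pixels), "k1" (the pictures are not rectified: a ray, as slopes to the right and down, at radius r is drawn at 1 + k1 r^2 times it, then the intrinsics apply), "pose" (4x4, takes a point from camera to world coordinates). Camera axes: x right, y down, z forward; pixel columns grow to the right and rows downward; lengths in m; the calibration is good to about 2 mm. A picture is of the moment at which its call begins. There is no depth.
- ctrl.close_job(): hands the job in; it is judged then, once.
The state is a dict: "time": time; "joint_positions": joint angles; "qd": joint speeds; "joint_torque": joint torques, N m; "position": TCP position; "tool_rot": TCP orientation; "ft_force": force on the tool from outside, world axes, zero at the start; "torque": the same for the moment, N m; "grip_width": opening from 0.0 (shut) to 1.0 (fully open); "grip_force": force on a finger pad.
Only numpy, scipy, OpenCV 4.12 (cv2) and the standard library are available. Lean on these libraries where they do the work, as an engineer would, in place of code of your own. Each camera call takes 0.05 s, during which the arm holds its last target. There are 200 camera calls.

## Task

Test the three plunger cartridges in the rack: push each plunger in through its stroke, as far as it will go, and leave it there. One of them sticks about half way: put that cartridge, with its plunger left where it stuck, flat and right way up in the grey reject tray, leave the two good ones in their nests with their plungers fully in, and do not disturb the loose things lying about.

Things in the scene. Friction and masses are not known exactly. Their poses are not given: they have to be found in the camera images.
- rack: low fixed steel test rack, 128 (x) by 206 mm (y): 6 mm base plate with three shallow nests at 70 mm pitch. Origin on the bench under the plate's middle; x points away from the robot, along the cartridges and the push direction. A fence at the far side (30 mm above the bench, near face at x = +41.5 mm) takes the push; the other ribs round the nests stand only 10 mm above the bench
- tray: fixed open grey sheet-metal reject tray, 200 mm (its x) by 140 mm (its y), walls 4 mm thick and 20 mm high, floor 4 mm thick, to the left of the vice and rack. Origin at the centre of its underside. Mind the tall steel shelf post beyond it at the front left corner of the bench (x 0.31 to 0.36, y 0.37 to 0.41)
- nest_a (a point): left (+y) nest of the rack: centre of the nest's floor, 6 mm above the bench; axes as the rack's. The nest has about 1.5 mm play all round
- nest_b (a point): middle nest of the rack: centre of the nest's floor, 6 mm above the bench; axes as the rack's. The nest has about 1.5 mm play all round
- nest_c (a point): right (-y) nest of the rack: centre of the nest's floor, 6 mm above the bench; axes as the rack's. The nest has about 1.5 mm play all round
- cartridge_a: loose cartridge, at first in the left nest: aluminium block, dark end plates, 80 mm long (x, away from the robot), 32 wide (y), 30 high, 0.28 to 0.45 kg. Origin: centre of its underside. A push rod (8 mm thick, axis 16 mm above the underside) comes out of the end at x = -40 mm, with a flat round head 20 mm across, 5 mm thick. All three look alike
- cartridge_b: loose cartridge, at first in the middle nest: aluminium block, dark end plates, 80 mm long (x, away from the robot), 32 wide (y), 30 high, 0.28 to 0.45 kg. Origin: centre of its underside. A push rod (8 mm thick, axis 16 mm above the underside) comes out of the end at x = -40 mm, with a flat round head 20 mm across, 5 mm thick. All three look alike
- cartridge_c: loose cartridge, at first in the right nest: aluminium block, dark end plates, 80 mm long (x, away from the robot), 32 wide (y), 30 high, 0.28 to 0.45 kg. Origin: centre of its underside. A push rod (8 mm thick, axis 16 mm above the underside) comes out of the end at x = -40 mm, with a flat round head 20 mm across, 5 mm thick. All three look alike
- plunger_a (a joint): plunger travel of cartridge_a in m: 0 out (outer face of the head at cartridge x = -0.087 + travel), 0.036 fully in (head 6 mm from the block). Starts at 0 to 0.007; takes about 2 N, no spring, stays where left. A good one stops solid at 0.036. In exactly one cartridge, a different one each time, it runs freely at first, then stops solid at 0.018 to 0.021
- plunger_b (a joint): plunger travel of cartridge_b in m: 0 out (outer face of the head at cartridge x = -0.087 + travel), 0.036 fully in (head 6 mm from the block). Starts at 0 to 0.007; takes about 2 N, no spring, stays where left. A good one stops solid at 0.036. In exactly one cartridge, a different one each time, it runs freely at first, then stops solid at 0.018 to 0.021
- plunger_c (a joint): plunger travel of cartridge_c in m: 0 out (outer face of the head at cartridge x = -0.087 + travel), 0.036 fully in (head 6 mm from the block). Starts at 0 to 0.007; takes about 2 N, no spring, stays where left. A good one stops solid at 0.036. In exactly one cartridge, a different one each time, it runs freely at first, then stops solid at 0.018 to 0.021
- brass_block: bystander, loose: small plain brass block, 28 x 45 x 22 mm high, behind the vice; origin at the centre of its underside
- screwdriver_red: bystander, loose: screwdriver with a red handle, 198 mm long, 27 mm thick, lying across in front of the rack; origin at the middle of its length, on its underside
- elec_tape: bystander, loose: roll of black tape, 58 mm across, 19 mm high, lying flat behind the vice; origin at the centre of its underside
- pin_vise: bystander, loose: small steel pin vise (hand tool), 95 mm long, 10 mm thick, lying behind the vice; origin at the middle of its length, on its underside

How it is judged:
By the outcome, as a careful person would: the job done as asked, in the order asked, and still so for the second after the job is handed in, with the robot touching nothing.
It also fails if it takes over 64 s, if anything falls off the work surface, if the arm or the gripper's body presses on something with over 40 N, if the wrist force passes 120 N, or if a joint passes its speed limit or range.

## Working session

There is one attempt and no reset: what is moved stays moved. The work goes in short steps, Python scripts to look and compute and a tool call to move; the robot and the scene stay as the last step left them, time stands still between calls to the robot, and variables do not carry over. Pictures are saved under pics/ and viewed, at most 10 in all, crops included, and the job is handed in when it is done.

Besides the shell and the picture viewer there is one more tool, called as name([rows], argument=value, ...), one row to a line, values as JSON. send_rows: Moves the arm, as the interface text tells. Its arguments: {"type":"object","properties":{"motion":{"type":"array","items":{"type":"object","properties":{"claw":{"type":"number"},"slide":{"type":"array","items":{"type":"number"}},"delta_rot":{"type":"array","items":{"type":"number"}}}}},"grip_force":{"type":"number"}},"required":["motion"]}

```bash
mkdir -p pics
cat > h.py <<'E'
import numpy as np, cv2, pickle
from scipy.spatial.transform import Rotation as R
from bench import ctrl
def snap(n,f):
    im=ctrl.get_image(n); cv2.imwrite(f'pics/{f}.png',im['color']); pickle.dump(im,open(f'pics/{f}.pkl','wb')); return im
def load(f): return pickle.load(open(f'pics/{f}.pkl','rb'))
def ray(im,u,v):
    K=np.array([[im['fx'],0,im['cx']],[0,im['fy'],im['cy']],[0,0,1.]])
    xd=np.array([(u-im['cx'])/im['fx'],(v-im['cy'])/im['fy']]); x=xd.copy()
    for _ in range(30): x=xd/(1+im['k1']*(x@x))
    T=np.array(im['pose']); d=T[:3,:3]@np.array([x[0],x[1],1]); return T[:3,3],d/np.linalg.norm(d)
def atz(im,u,v,z):
    o,d=ray(im,u,v); return o+d*(z-o[2])/d[2]
def tri(*obs):
    A=np.zeros((3,3));b=np.zeros(3)
    for im,u,v in obs:
        o,d=ray(im,u,v);P=np.eye(3)-np.outer(d,d);A+=P;b+=P@o
    p=np.linalg.solve(A,b); return p,[np.linalg.norm((np.eye(3)-np.outer(d,d))@(p-o)) for o,d in [ray(*q) for q in obs]]
def proj(im,p):
    T=np.array(im['pose']); c=T[:3,:3].T@(np.array(p)-T[:3,3]); x=c[:2]/c[2]; x=x*(1+im['k1']*(x@x)); return x*[im['fx'],im['fy']]+[im['cx'],im['cy']]
E
python3 - <<'E'
from h import *
np.set_printoptions(precision=4,suppress=True)
for n in ('top','side','wrist'):
    im=snap(n,n+'0'); print(n,im['fx'],im['cx'],im['cy'],im['k1']);print(np.array(im['pose']))
s=ctrl.get_state();print(s)
a=np.hstack([cv2.imread('pics/top0.png')]);
E
```

```text
top 484.5303284817138 318.5968826202715 228.88360208047604 -0.09644577289962915
[[-0.0239 -0.9901  0.1384  0.3676]
 [-0.9994  0.0202 -0.0278  0.0837]
 [ 0.0247 -0.139  -0.99    0.8675]
 [ 0.      0.      0.      1.    ]]
side 499.9366026361371 324.0116773906673 234.76000989486573 -0.1294311415179171
[[ 0.8132 -0.5216  0.2582  0.2546]
 [-0.582  -0.7278  0.3626 -0.2386]
 [-0.0012 -0.4452 -0.8955  0.82  ]
 [ 0.      0.      0.      1.    ]]
wrist 407.036614385544 314.6474698162193 238.33984577767364 -0.011080618958779659
[[ 0.4132 -0.8734 -0.2578  0.3385]
 [-0.9106 -0.3967 -0.1157 -0.5598]
 [-0.0013  0.2826 -0.9592  0.383 ]
 [ 0.      0.      0.      1.    ]]
{'time': 0.15, 'joint_positions': array([ 1.1591,  0.3217, -0.0701,  1.4514,  0.0226,  1.3708, -0.0569]), 'qd': array([ 0.0005, -0.0012, -0.0018, -0.0046,  0.0009, -0.0003, -0.0007]), 'joint_torque': array([  0.0003, -49.1795,  -0.4047, -31.288 ,  -0.064 ,   0.0404,
         0.0001]), 'position': array([ 0.2683, -0.5917,  0.2437]), 'tool_rot': array([-3.0693, -0.6635,  0.0007]), 'ft_force': array([-0.1803, -1.029 , -0.5534]), 'torque': array([ 0.01 , -0.034,  0.04 ]), 'grip_force': 0.0, 'grip_width': 0.9971339312487663}
```

View pics/top0.png

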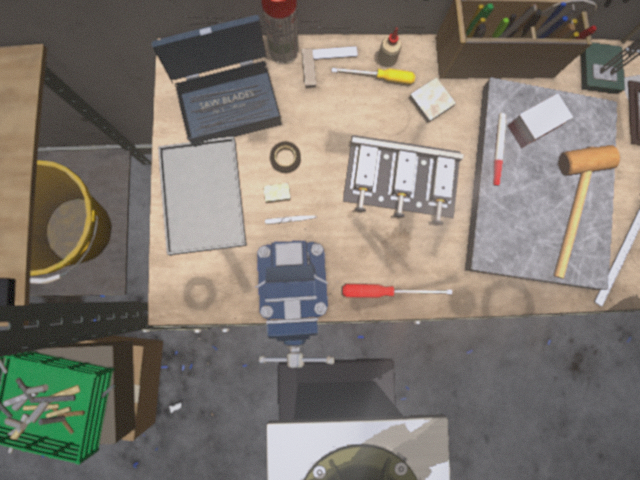

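View pics/side0.png

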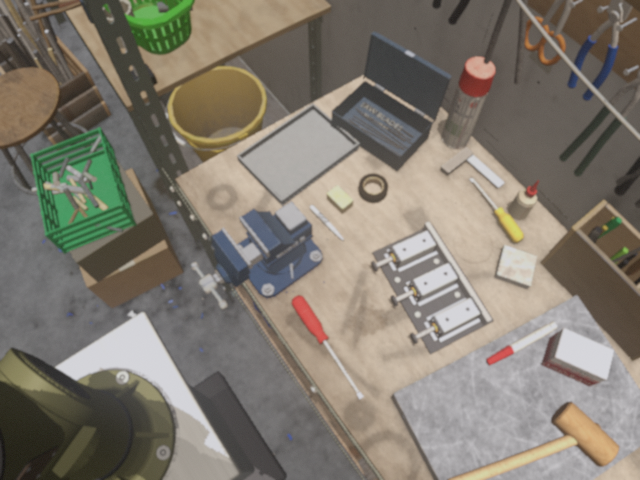

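The top view shows the rack at about (345–462, 137–218), the tray at (160–245, 138–255), and the red screwdriver at (342–452, 291). The side view shows the same things, with the rack at (373–493, 223–352). I'll enlarge the rack in both views.

Run:
```python
from h import *
def crop(f,x0,y0,w,h,s,o):
    a=cv2.imread(f'pics/{f}.png')[y0:y0+h,x0:x0+w]; a=cv2.resize(a,None,fx=s,fy=s,interpolation=cv2.INTER_CUBIC)
    for i in range(0,w,10):
        cv2.line(a,(i*s,0),(i*s,6),(0,0,255),1)
        if i%20==0: cv2.putText(a,str(x0+i),(i*s,18),0,.4,(0,0,255),1)
    for i in range(0,h,10):
        cv2.line(a,(0,i*s),(6,i*s),(0,0,255),1)
        if i%20==0: cv2.putText(a,str(y0+i),(8,i*s+4),0,.4,(0,0,255),1)
    cv2.imwrite(f'pics/{o}.png',a)
crop('top0',340,130,130,100,6,'ctop'); crop('side0',365,217,133,140,4,'cside')
```

```text
(no output)
```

View pics/ctop.png

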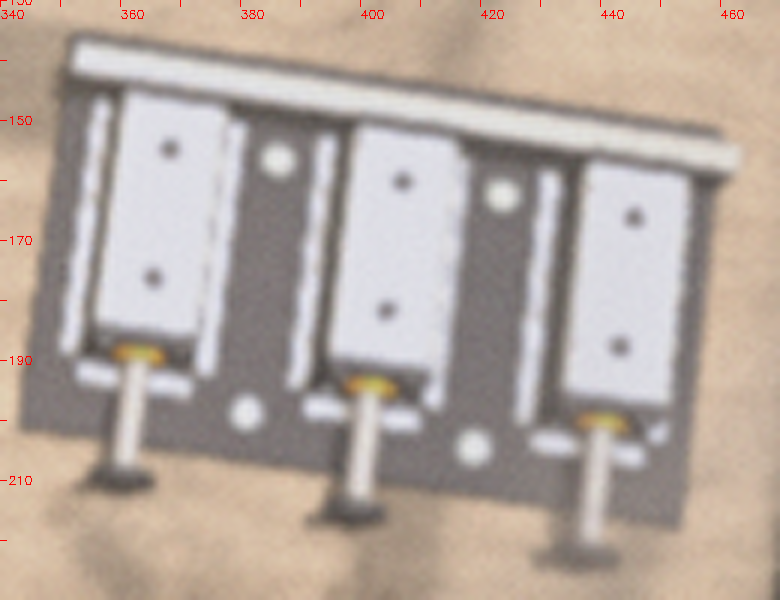

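View pics/cside.png

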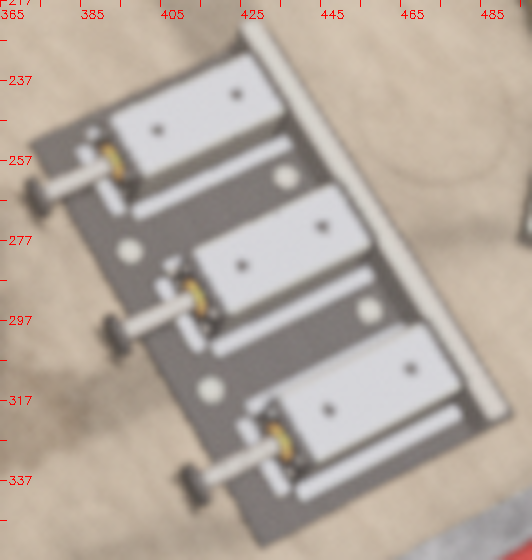

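Run:
```python
from h import *
np.set_printoptions(precision=4,suppress=True)
t,s=load('top0'),load('side0')
T=lambda X,Y:(t,340+X/6-.4,130+Y/6-.4)
S=lambda X,Y:(s,365+X/4-.4,217+Y/4-.4)
P={}
for n,a,b in [('Af',(170,149),(237,95)),('An',(153,278),(158,131)),('Bf',(403,181),(322,227)),('Bn',(387,311),(242,266)),('Cf',(634,217),(411,369)),('Cn',(620,346),(329,410)),
 ('Ahead',(120,478),(38,192)),('Bhead',(345,512),(117,332)),('Chead',(578,556),(194,482)),
 ('plateNL',(20,430),(32,143)),('plateNR',(682,530),(263,546)),('pinA',(278,160),(286,177)),('pinB',(502,196),(369,310)),('pin2',(246,413),(130,251)),('pin3',(473,448),(210,389))]:
    p,e=tri(T(*a),S(*b)); P[n]=p; print(n,p,np.array(e)*1000, 'top@36',atz(*T(*a),.036)[:2],'side@36',atz(*S(*b),.036)[:2])
for k in 'ABC':
    d=P[k+'f']-P[k+'n']; print(k,(P[k+'f']+P[k+'n'])/2,np.linalg.norm(d),np.degrees(np.arctan2(d[1],d[0])))
for k in 'AB','BC','AC':
    d=P[k[0]+'f']+P[k[0]+'n']-P[k[1]+'f']-P[k[1]+'n'];d/=2;print(k,np.linalg.norm(d),np.degrees(np.arctan2(-d[0],d[1])))
# tray corners rim z=.02 from top (outer)
for (u,v),(a,b) in zip([(160,146),(234,138),(246,247),(168,255)],[(239,154),(305,108),(359,142),(288,200)]):
    p,e=tri((t,u,v),(s,a,b)); print('tray',p,np.array(e)*1e3,atz(t,u,v,.02),atz(s,a,b,.02))
for u,v in [(342,291),(452,291),(258,250),(328,240),(327,320),(290,215),(262,345),(333,290)]: print((u,v),atz(t,u,v,0.02))
st=ctrl.get_state(); print(R.from_rotvec(st['tool_rot']).as_matrix())
```

```text
Af [ 0.617  -0.0311  0.0339] [0.3059 0.3059] top@36 [ 0.616  -0.0307] side@36 [ 0.6163 -0.0318]
An [ 0.5773 -0.0244  0.0346] [0.231 0.231] top@36 [ 0.5767 -0.0241] side@36 [ 0.577  -0.0248]
Bf [ 0.6057 -0.1004  0.035 ] [0.0778 0.0778] top@36 [ 0.6053 -0.1001] side@36 [ 0.6053 -0.1006]
Bn [ 0.5662 -0.0936  0.0347] [0.2349 0.2349] top@36 [ 0.5657 -0.0932] side@36 [ 0.566  -0.0939]
Cf [ 0.594  -0.17    0.0345] [0.1523 0.1523] top@36 [ 0.5935 -0.1695] side@36 [ 0.5936 -0.1702]
Cn [ 0.5544 -0.1629  0.0352] [0.1035 0.1035] top@36 [ 0.5541 -0.1626] side@36 [ 0.5542 -0.163 ]
Ahead [ 0.5198 -0.0137  0.0252] [0.8226 0.8226] top@36 [ 0.517  -0.0121] side@36 [ 0.517 -0.017]
Bhead [ 0.5097 -0.0817  0.0176] [0.9745 0.9745] top@36 [ 0.5057 -0.0778] side@36 [ 0.5048 -0.0856]
Chead [ 0.4946 -0.1512  0.0187] [0.6868 0.6868] top@36 [ 0.4914 -0.1461] side@36 [ 0.4901 -0.1533]
plateNL [0.5397 0.0134 0.002 ] [1.2295 1.2295] top@36 [0.5318 0.0166] side@36 [0.529  0.0026]
plateNR [ 0.5041 -0.1876  0.0061] [0.8853 0.8853] top@36 [ 0.4985 -0.1778] side@36 [ 0.4957 -0.1897]
pinA [ 0.6208 -0.068   0.0075] [0.13
[... 705 characters left out ...]
53] [89.5625 89.5625] [0.6443 0.3451 0.02  ] [0.4527 0.326  0.02  ]
tray [0.5492 0.1803 0.2474] [28.5125 28.5125] [0.6561 0.2098 0.02  ] [0.6235 0.346  0.02  ]
tray [0.4788 0.1104 0.2812] [67.3355 67.3355] [0.4566 0.1882 0.02  ] [0.6609 0.2118 0.02  ]
tray [ 0.5157  0.3801 -0.2883] [53.7611 53.7611] [0.4452 0.3257 0.02  ] [0.4729 0.1828 0.02  ]
(342, 291) [0.3761 0.0218 0.02  ]
(452, 291) [ 0.3707 -0.1726  0.02  ]
(258, 250) [0.4509 0.1671 0.02  ]
(328, 240) [0.466  0.0439 0.02  ]
(327, 320) [0.3269 0.0492 0.02  ]
(290, 215) [0.512 0.11  0.02 ]
(262, 345) [0.2869 0.1619 0.02  ]
(333, 290) [0.3782 0.0375 0.02  ]
[[ 0.9107  0.4131 -0.0007]
 [ 0.4131 -0.9107  0.0012]
 [-0.0001 -0.0014 -1.    ]]
```

The screw heads come out at z 34–35 mm (nominal 36), 40 mm apart, with the nests 70 mm apart, all consistent. Rack yaw is about -9.5° and the tray centre about (0.551, 0.267). First I'll go to the pre-push place in front of C, with the fingers shut.

send_rows([
  {"claw": -1, "slide": [357, -326, 0], "delta_rot": [0, 0, 0.592]},
  {"claw": -1, "slide": [357, -326, 0], "delta_rot": [0, 0, 0.592]},
  {"claw": -1, "slide": [357, -326, 0], "delta_rot": [0, 0, 0.592]},
  {"claw": -1, "slide": [357, -326, 0], "delta_rot": [0, 0, 0.592]},
  {"claw": -1, "slide": [357, -326, 0], "delta_rot": [0, 0, 0.592]},
], grip_force=20)

```text
time: 0.65
position: [0.3665, -0.3621, 0.2444]
tool_rot: [3.13, -0.266, -0.0]
ft_force: [1.1, 0.0, -0.1]
grip_width: 0.628
grip_force: 0.0
```

```bash
cat >> h.py <<'E'
np.set_printoptions(precision=4,suppress=True)
TH=np.radians(-9.5); U=np.array([np.cos(TH),np.sin(TH)]); V=np.array([-U[1],U[0]])
N={'a':np.array([.5965,-.0279]),'b':np.array([.5856,-.0970]),'c':np.array([.5739,-.1663])}
def plan(p,yaw=TH):
    s=ctrl.get_state(); M=R.from_rotvec(s['tool_rot'])
    Rt=R.from_euler('z',yaw)*R.from_rotvec([np.pi,0,0])
    print('pos',s['position'],'yaw',np.degrees(np.arctan2(*M.as_matrix()[[1,0],0])),'slide mm',M.inv().apply(np.array(p)-s['position'])*1e3,'rot',(M.inv()*Rt).as_rotvec(),'F',s['ft_force'],'t',s['time'],s['grip_width'])
def nest(k,dx,dy,z): return np.r_[N[k]+dx*U+dy*V,z]
E
python3 -c "
from h import *
plan(nest('c',-.117,0,.12))"
```

```text
pos [ 0.3665 -0.3621  0.2444] yaw -9.725468915716652 slide mm [  54.3074 -227.6378  124.3405] rot [ 0.0003  0.0001 -0.0039] F [ 1.061   0.0009 -0.0789] t 0.65 0.6276707418451526
```

send_rows([
  {"claw": -1, "slide": [54, -227, 100], "delta_rot": [0, 0, 0]},
  {"claw": -1, "slide": [54, -227, 100], "delta_rot": [0, 0, 0]},
  {"claw": -1, "slide": [54, -227, 100], "delta_rot": [0, 0, 0]},
  {"claw": -1, "slide": [54, -227, 100], "delta_rot": [0, 0, 0]},
  {"claw": -1, "slide": [54, -227, 100], "delta_rot": [0, 0, 0]},
])

```text
time: 1.15
position: [0.4559, -0.1506, 0.1454]
tool_rot: [3.13, -0.261, 0.001]
ft_force: [1.1, -1.2, 0.6]
grip_width: 0.171
grip_force: 0.0
```

send_rows([
  {"claw": -1, "slide": [0, 0, 0], "delta_rot": [0, 0, 0]},
  {"claw": -1, "slide": [0, 0, 0], "delta_rot": [0, 0, 0]},
])

```text
time: 1.35
position: [0.4555, -0.1512, 0.1455]
tool_rot: [-3.131, 0.256, 0.002]
ft_force: [0.2, -0.8, 0.3]
grip_width: 0.033
grip_force: 0.0
```

```bash
python3 -c "
from h import *
snap('wrist','w1')
plan(nest('c',-.117,0,.037))"
```

```text
pos [ 0.4554 -0.1527  0.146 ] yaw -9.502599060547732 slide mm [  2.1493  -6.2501 108.9777] rot [ 0.0006  0.0006 -0.    ] F [ 0.032  -0.4453  0.1965] t 1.4 0.01566141408330254
```

View pics/w1.png

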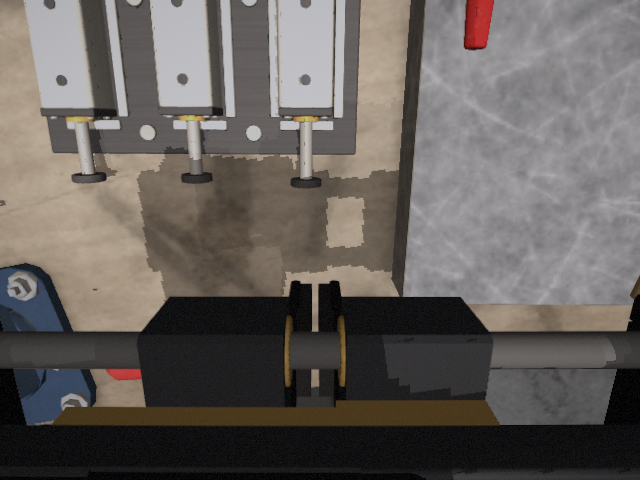

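The wrist view shows the three heads at (89,177), (196,177) and (306,182), with the shut fingers centred on column 315. The slab's edge is close on the right at about column 405. I'll check its height and the heads.

Run:
```python
from h import *
t,s,w=load('top0'),load('side0'),load('w1')
print('slab',tri((t,469,269),(s,393,398)),'farleft',tri((t,485,80),(s,576,298)), 'near',tri((t,607,287),(s,450,478)))
for k,uv in zip('abc',[(89,173),(196,173),(306,178)]):
    p=atz(w,*uv,.032)[:2]-N[k]; print(k,'head top in nest frame',p@U,p@V)
for k,uv in zip('abc',[(61,80),(182,79),(305,79)]):
    p=atz(w,*uv,.036)[:2]-N[k]; print(k,'near screw',p@U,p@V)
plan(nest('c',-.117,0,.037))
```

```text
slab (array([ 0.4088, -0.2083,  0.0124]), [np.float64(0.00017581738536496204), np.float64(0.00017581738536498684)]) farleft (array([ 0.7735, -0.2697,  0.0105]), [np.float64(0.0028159542865306086), np.float64(0.0028159542865306246)]) near (array([ 0.3648, -0.3227,  0.239 ]), [np.float64(0.003112100799070336), np.float64(0.0031121007990703967)])
a head top in nest frame -0.07438715415735606 -0.00509401289813934
b head top in nest frame -0.07494982616925998 -0.0016734654319515308
c head top in nest frame -0.07777998171479178 0.0005360693159208816
a near screw -0.02061884283841774 0.0008332516824769748
b near screw -0.020796998205552492 0.001015829078267699
c near screw -0.02058365984890147 0.0008611353837195577
pos [ 0.4554 -0.1527  0.146 ] yaw -9.502599060547732 slide mm [  2.1493  -6.2501 108.9777] rot [ 0.0006  0.0006 -0.    ] F [ 0.032  -0.4453  0.1965] t 1.4 0.01566141408330254
```

send_rows([
  {"claw": -1, "slide": [0, -6, 45], "delta_rot": [0, 0, 0]},
  {"claw": -1, "slide": [0, -6, 80], "delta_rot": [0, 0, 0]},
  {"claw": -1, "slide": [0, -6, 105], "delta_rot": [0, 0, 0]},
  {"claw": -1, "slide": [0, -6, 109], "delta_rot": [0, 0, 0]},
  {"claw": -1, "slide": [0, -6, 109], "delta_rot": [0, 0, 0]},
])

```text
time: 1.9
position: [0.4563, -0.1477, 0.0372]
tool_rot: [3.13, -0.264, -0.001]
ft_force: [0.5, -0.4, -0.1]
grip_width: 0.005
grip_force: 0.0
```

send_rows([
  {"claw": -1, "slide": [10, 0, 0], "delta_rot": [0, 0, 0]},
  {"claw": -1, "slide": [15, 0, 0], "delta_rot": [0, 0, 0]},
  {"claw": -1, "slide": [20, 0, 0], "delta_rot": [0, 0, 0]},
  {"claw": -1, "slide": [25, 0, 0], "delta_rot": [0, 0, 0]},
  {"claw": -1, "slide": [27, 0, 0], "delta_rot": [0, 0, 0]},
])

```text
time: 2.4
position: [0.4837, -0.151, 0.0373]
tool_rot: [3.131, -0.261, -0.0]
ft_force: [-2.5, -0.5, 1.7]
grip_width: 0.002
grip_force: 0.8
```

```bash
python3 -c "
from h import *
plan(nest('c',-.0605,0,.037))"
```

```text
pos [ 0.4837 -0.151   0.0373] yaw -9.515813934529495 slide mm [30.9928  0.1781  0.3423] rot [ 0.0002  0.0002 -0.0003] F [-2.5133 -0.5448  1.6714] t 2.4 0.0022252044028751214
```

send_rows([
  {"claw": -1, "slide": [2, 0, 0], "delta_rot": [0, 0, 0]},
  {"claw": -1, "slide": [4, 0, 0], "delta_rot": [0, 0, 0]},
  {"claw": -1, "slide": [6, 0, 0], "delta_rot": [0, 0, 0]},
  {"claw": -1, "slide": [8, 0, 0], "delta_rot": [0, 0, 0]},
  {"claw": -1, "slide": [10, 0, 0], "delta_rot": [0, 0, 0]},
])

```text
time: 2.9
position: [0.4931, -0.1526, 0.037]
tool_rot: [3.131, -0.261, -0.001]
ft_force: [-1.2, 0.0, 0.8]
grip_width: 0.007
grip_force: 0.8
```

send_rows([
  {"claw": -1, "slide": [1, 0, 0], "delta_rot": [0, 0, 0]},
  {"claw": -1, "slide": [2, 0, 0], "delta_rot": [0, 0, 0]},
  {"claw": -1, "slide": [3, 0, 0], "delta_rot": [0, 0, 0]},
])

```text
time: 3.2
position: [0.4961, -0.153, 0.037]
tool_rot: [3.131, -0.261, -0.0]
ft_force: [-1.2, -0.3, -0.2]
grip_width: 0.005
grip_force: 0.8
```

send_rows([
  {"claw": -1, "slide": [1, 0, 0], "delta_rot": [0, 0, 0]},
  {"claw": -1, "slide": [2, 0, 0], "delta_rot": [0, 0, 0]},
])

```text
time: 3.4
position: [0.4981, -0.1534, 0.037]
tool_rot: [3.131, -0.261, -0.0]
ft_force: [-1.7, -0.4, -0.4]
grip_width: -0.0
grip_force: 0.8
```

send_rows([
  {"claw": -1, "slide": [1, 0, 0], "delta_rot": [0, 0, 0]},
  {"claw": -1, "slide": [2, 0, 0], "delta_rot": [0, 0, 0]},
])

```text
time: 3.6
position: [0.5, -0.1537, 0.037]
tool_rot: [3.131, -0.261, -0.0]
ft_force: [-1.7, 0.3, -0.3]
grip_width: 0.005
grip_force: 0.8
```

send_rows([
  {"claw": -1, "slide": [1, 0, 0], "delta_rot": [0, 0, 0]},
  {"claw": -1, "slide": [2, 0, 0], "delta_rot": [0, 0, 0]},
])

```text
time: 3.8
position: [0.5021, -0.1541, 0.037]
tool_rot: [3.131, -0.261, -0.0]
ft_force: [-1.9, -0.2, -0.4]
grip_width: 0.005
grip_force: 0.8
```

send_rows([
  {"claw": -1, "slide": [1, 0, 0], "delta_rot": [0, 0, 0]},
  {"claw": -1, "slide": [2, 0, 0], "delta_rot": [0, 0, 0]},
])

```text
time: 4.0
position: [0.5041, -0.1544, 0.037]
tool_rot: [3.131, -0.261, -0.0]
ft_force: [-1.0, -0.4, -0.3]
grip_width: 0.006
grip_force: 0.8
```

send_rows([
  {"claw": -1, "slide": [1, 0, 0], "delta_rot": [0, 0, 0]},
  {"claw": -1, "slide": [2, 0, 0], "delta_rot": [0, 0, 0]},
])

```text
time: 4.2
position: [0.506, -0.1547, 0.037]
tool_rot: [3.131, -0.261, -0.0]
ft_force: [-1.9, -0.4, -0.8]
grip_width: 0.006
grip_force: 0.8
```

send_rows([
  {"claw": -1, "slide": [2, 0, 0], "delta_rot": [0, 0, 0]},
  {"claw": -1, "slide": [4, 0, 0], "delta_rot": [0, 0, 0]},
  {"claw": -1, "slide": [5, 0, 0], "delta_rot": [0, 0, 0]},
])

```text
time: 4.5
position: [0.5111, -0.1555, 0.037]
tool_rot: [3.131, -0.261, 0.0]
ft_force: [-0.9, 0.4, -1.3]
grip_width: 0.006
grip_force: 0.8
```

send_rows([
  {"claw": -1, "slide": [1, 0, 0], "delta_rot": [0, 0, 0]},
])

```text
time: 4.6
position: [0.512, -0.1557, 0.0371]
tool_rot: [3.131, -0.261, -0.0]
ft_force: [-1.0, 1.6, -0.7]
grip_width: 0.003
grip_force: 0.8
```

send_rows([
  {"claw": -1, "slide": [1, 0, 0], "delta_rot": [0, 0, 0]},
])

```text
time: 4.7
position: [0.513, -0.1559, 0.0371]
tool_rot: [3.131, -0.261, -0.0]
ft_force: [-1.5, 0.4, -0.6]
grip_width: 0.006
grip_force: 0.8
```

send_rows([
  {"claw": -1, "slide": [1, 0, 0], "delta_rot": [0, 0, 0]},
])

```text
time: 4.8
position: [0.5133, -0.1559, 0.037]
tool_rot: [-3.131, 0.261, 0.002]
ft_force: [-5.0, 1.3, 1.4]
grip_width: 0.003
grip_force: 2.4
```

send_rows([
  {"claw": -1, "slide": [1, 0, 0], "delta_rot": [0, 0, 0]},
])

```text
time: 4.9
position: [0.5134, -0.1559, 0.0369]
tool_rot: [-3.131, 0.261, 0.006]
ft_force: [-7.4, 1.3, 4.2]
grip_width: 0.005
grip_force: 3.8
```

send_rows([
  {"claw": -1, "slide": [1, 0, 0], "delta_rot": [0, 0, 0]},
])

```text
time: 5.0
position: [0.5134, -0.156, 0.0368]
tool_rot: [-3.13, 0.261, 0.009]
ft_force: [-9.0, 2.8, 6.7]
grip_width: 0.001
grip_force: 5.1
```

send_rows([
  {"claw": -1, "slide": [-30, 0, 0], "delta_rot": [0, 0, 0]},
  {"claw": -1, "slide": [-58, 0, 0], "delta_rot": [0, 0, 0]},
  {"claw": -1, "slide": [-58, -35, 0], "delta_rot": [0, 0, 0]},
  {"claw": -1, "slide": [-58, -70, 0], "delta_rot": [0, 0, 0]},
  {"claw": -1, "slide": [-58, -70, 0], "delta_rot": [0, 0, 0]},
])

```text
time: 5.5
position: [0.4724, -0.0728, 0.0381]
tool_rot: [-3.13, 0.25, -0.007]
ft_force: [-0.9, 0.5, -0.2]
grip_width: 0.005
grip_force: 0.0
```

Run:
```python
from h import *
plan(nest('b',-.0614,0,.037))
t,s=load('top0'),load('side0')
print(tri((t,289,253),(s,291,217)),tri((t,322,251),(s,317,256)))
```

```text
pos [ 0.4724 -0.0728  0.0381] yaw -9.122478503473953 slide mm [54.1771  5.586   1.3332] rot [-0.0023 -0.004   0.0066] F [-0.8922  0.4907 -0.1726] t 5.5 0.005310303827349801
(array([0.4369, 0.1101, 0.1015]), [np.float64(0.0001807598806805334), np.float64(0.0001807598806803762)]) (array([0.447 , 0.0548, 0.0317]), [np.float64(0.0013491412845235387), np.float64(0.001349141284523614)])
```

send_rows([
  {"claw": -1, "slide": [10, 0, 0], "delta_rot": [0, 0, 0]},
  {"claw": -1, "slide": [16, 0, 0], "delta_rot": [0, 0, 0]},
  {"claw": -1, "slide": [19, 0, 0], "delta_rot": [0, 0, 0]},
  {"claw": -1, "slide": [22, 0, 0], "delta_rot": [0, 0, 0]},
  {"claw": -1, "slide": [25, 0, 0], "delta_rot": [0, 0, 0]},
])

```text
time: 6.0
position: [0.495, -0.0825, 0.0369]
tool_rot: [3.131, -0.262, -0.001]
ft_force: [-0.9, -0.5, 0.5]
grip_width: 0.003
grip_force: 0.8
```

Run:
```python
from h import *
plan(nest('b',-.0614,0,.037))
```

```text
pos [ 0.495  -0.0825  0.0369] yaw -9.585906273726058 slide mm [30.3843 -0.7217 -0.1421] rot [ 0.0001  0.0005 -0.0015] F [-0.901  -0.482   0.5237] t 6.0 0.003225724993679092
```

Contact (0.8 N on the pad), 30 mm still to full travel. Now fine steps.

send_rows([
  {"claw": -1, "slide": [2, 0, 0], "delta_rot": [0, 0, 0]},
  {"claw": -1, "slide": [4, 0, 0], "delta_rot": [0, 0, 0]},
  {"claw": -1, "slide": [6, 0, 0], "delta_rot": [0, 0, 0]},
  {"claw": -1, "slide": [8, 0, 0], "delta_rot": [0, 0, 0]},
  {"claw": -1, "slide": [10, 0, 0], "delta_rot": [0, 0, 0]},
])

```text
time: 6.5
position: [0.5046, -0.0835, 0.0369]
tool_rot: [3.131, -0.261, -0.001]
ft_force: [-1.7, -0.4, -0.7]
grip_width: 0.004
grip_force: 0.8
```

send_rows([
  {"claw": -1, "slide": [1, 0, 0], "delta_rot": [0, 0, 0]},
  {"claw": -1, "slide": [2, 0, 0], "delta_rot": [0, 0, 0]},
])

```text
time: 6.7
position: [0.5066, -0.0839, 0.0369]
tool_rot: [3.131, -0.261, -0.001]
ft_force: [-1.5, 0.6, -0.4]
grip_width: 0.006
grip_force: 0.8
```

send_rows([
  {"claw": -1, "slide": [1, 0, 0], "delta_rot": [0, 0, 0]},
  {"claw": -1, "slide": [2, 0, 0], "delta_rot": [0, 0, 0]},
])

```text
time: 6.9
position: [0.5084, -0.0842, 0.0369]
tool_rot: [3.131, -0.261, -0.001]
ft_force: [-3.1, 0.2, -0.4]
grip_width: 0.002
grip_force: 1.7
```

send_rows([
  {"claw": -1, "slide": [1, 0, 0], "delta_rot": [0, 0, 0]},
])

```text
time: 7.0
position: [0.5085, -0.0842, 0.0368]
tool_rot: [3.131, -0.261, -0.004]
ft_force: [-6.5, 0.8, 1.9]
grip_width: 0.004
grip_force: 3.0
```

send_rows([
  {"claw": -1, "slide": [1, 0, 0], "delta_rot": [0, 0, 0]},
])

```text
time: 7.1
position: [0.5087, -0.0842, 0.0367]
tool_rot: [3.131, -0.261, -0.007]
ft_force: [-9.2, 1.3, 4.3]
grip_width: 0.005
grip_force: 4.2
```

send_rows([
  {"claw": -1, "slide": [1, 0, 0], "delta_rot": [0, 0, 0]},
])

```text
time: 7.2
position: [0.5089, -0.0842, 0.0366]
tool_rot: [3.131, -0.261, -0.01]
ft_force: [-10.5, 1.2, 6.9]
grip_width: 0.004
grip_force: 5.3
```

B stops solid at travel of about 19.5 mm, so B is the sticking one. I'll back off and go on to A, which still has to be pushed in fully.

send_rows([
  {"claw": -1, "slide": [-20, 0, 0], "delta_rot": [0, 0, 0]},
  {"claw": -1, "slide": [-29, 0, 0], "delta_rot": [0, 0, 0]},
  {"claw": -1, "slide": [-29, -35, 0], "delta_rot": [0, 0, 0]},
  {"claw": -1, "slide": [-29, -70, 0], "delta_rot": [0, 0, 0]},
  {"claw": -1, "slide": [-29, -70, 0], "delta_rot": [0, 0, 0]},
])

```text
time: 7.7
position: [0.4966, -0.0052, 0.0382]
tool_rot: [-3.129, 0.249, -0.006]
ft_force: [1.1, -0.1, 0.1]
grip_width: 0.007
grip_force: 0.0
```

send_rows([
  {"claw": -1, "slide": [3, 0, 0], "delta_rot": [0, 0, 0]},
  {"claw": -1, "slide": [6, 0, 0], "delta_rot": [0, 0, 0]},
  {"claw": -1, "slide": [9, 0, 0], "delta_rot": [0, 0, 0]},
])

```text
time: 8.0
position: [0.504, -0.0137, 0.0371]
tool_rot: [3.13, -0.264, 0.001]
ft_force: [0.2, -0.3, -0.9]
grip_width: 0.005
grip_force: 0.0
```

Run:
```python
from h import *
plan(nest('a',-.0614,0,.037))
```

```text
pos [ 0.504  -0.0137  0.0371] yaw -9.635326876116086 slide mm [32.13   -1.3418  0.1594] rot [ 0.0004 -0.0006 -0.0024] F [ 0.2128 -0.3125 -0.9491] t 8.0 0.004737470437148744
```

send_rows([
  {"claw": -1, "slide": [2, -1, 0], "delta_rot": [0, 0, 0]},
  {"claw": -1, "slide": [4, -1, 0], "delta_rot": [0, 0, 0]},
  {"claw": -1, "slide": [6, -1, 0], "delta_rot": [0, 0, 0]},
  {"claw": -1, "slide": [8, -1, 0], "delta_rot": [0, 0, 0]},
  {"claw": -1, "slide": [10, -1, 0], "delta_rot": [0, 0, 0]},
])

```text
time: 8.5
position: [0.5133, -0.0132, 0.0369]
tool_rot: [3.131, -0.261, -0.001]
ft_force: [-2.0, 0.6, -0.2]
grip_width: 0.006
grip_force: 0.8
```

send_rows([
  {"claw": -1, "slide": [2, 0, 0], "delta_rot": [0, 0, 0]},
  {"claw": -1, "slide": [4, 0, 0], "delta_rot": [0, 0, 0]},
])

```text
time: 8.7
position: [0.5174, -0.0136, 0.0369]
tool_rot: [3.131, -0.261, -0.001]
ft_force: [-2.0, -0.2, -1.0]
grip_width: 0.007
grip_force: 0.8
```

send_rows([
  {"claw": -1, "slide": [2, 0, 0], "delta_rot": [0, 0, 0]},
  {"claw": -1, "slide": [4, 0, 0], "delta_rot": [0, 0, 0]},
])

```text
time: 8.9
position: [0.5214, -0.0142, 0.0369]
tool_rot: [-3.131, 0.26, 0.0]
ft_force: [-2.3, -0.0, -1.2]
grip_width: 0.007
grip_force: 0.8
```

send_rows([
  {"claw": -1, "slide": [2, 0, 0], "delta_rot": [0, 0, 0]},
  {"claw": -1, "slide": [4, 0, 0], "delta_rot": [0, 0, 0]},
])

```text
time: 9.1
position: [0.5254, -0.0149, 0.037]
tool_rot: [3.131, -0.261, -0.0]
ft_force: [-1.6, 0.4, -1.6]
grip_width: 0.008
grip_force: 0.8
```

send_rows([
  {"claw": -1, "slide": [2, 0, 0], "delta_rot": [0, 0, 0]},
  {"claw": -1, "slide": [4, 0, 0], "delta_rot": [0, 0, 0]},
  {"claw": -1, "slide": [6, 0, 0], "delta_rot": [0, 0, 0]},
])

```text
time: 9.4
position: [0.5314, -0.016, 0.037]
tool_rot: [3.131, -0.261, -0.0]
ft_force: [-2.3, -0.1, -0.2]
grip_width: 0.005
grip_force: 0.8
```

Run:
```python
from h import *
plan(nest('a',-.0614,0,.037))
```

```text
pos [ 0.5314 -0.016   0.037 ] yaw -9.521093766504883 slide mm [4.7645 0.972  0.032 ] rot [ 0.0001  0.0001 -0.0004] F [-2.2614 -0.0951 -0.22  ] t 9.4 0.00526019393573058
```

send_rows([
  {"claw": -1, "slide": [1, 0, 0], "delta_rot": [0, 0, 0]},
  {"claw": -1, "slide": [2, 0, 0], "delta_rot": [0, 0, 0]},
  {"claw": -1, "slide": [3, 0, 0], "delta_rot": [0, 0, 0]},
  {"claw": -1, "slide": [4, 0, 0], "delta_rot": [0, 0, 0]},
])

```text
time: 9.8
position: [0.5353, -0.0167, 0.0371]
tool_rot: [3.131, -0.261, -0.0]
ft_force: [-1.9, -1.1, -0.6]
grip_width: 0.004
grip_force: 0.8
```

send_rows([
  {"claw": -1, "slide": [1, 0, 0], "delta_rot": [0, 0, 0]},
])

```text
time: 9.9
position: [0.5363, -0.0168, 0.0371]
tool_rot: [3.131, -0.261, 0.0]
ft_force: [-2.3, -0.4, -1.1]
grip_width: 0.004
grip_force: 0.8
```

send_rows([
  {"claw": -1, "slide": [1, 0, 0], "delta_rot": [0, 0, 0]},
])

```text
time: 10.0
position: [0.5369, -0.017, 0.037]
tool_rot: [3.131, -0.261, -0.001]
ft_force: [-3.9, 0.6, 0.8]
grip_width: 0.005
grip_force: 1.8
```

send_rows([
  {"claw": -1, "slide": [1, 0, 0], "delta_rot": [0, 0, 0]},
])

```text
time: 10.1
position: [0.537, -0.017, 0.0369]
tool_rot: [3.13, -0.261, -0.005]
ft_force: [-7.1, 0.2, 3.1]
grip_width: 0.006
grip_force: 3.4
```

send_rows([
  {"claw": -1, "slide": [1, 0, 0], "delta_rot": [0, 0, 0]},
  {"claw": -1, "slide": [-12, 0, 0], "delta_rot": [0, 0, 0]},
  {"claw": -1, "slide": [-20, 0, -5], "delta_rot": [0, 0, 0]},
  {"claw": -1, "slide": [-20, 0, -55], "delta_rot": [0, 0, 0]},
  {"claw": -1, "slide": [-20, 0, -105], "delta_rot": [0, 0, 0]},
])

```text
time: 10.6
position: [0.5178, -0.0136, 0.1429]
tool_rot: [-3.13, 0.26, 0.002]
ft_force: [1.1, -1.4, 0.7]
grip_width: 0.007
grip_force: 0.0
```

Run:
```python
from h import *
plan(nest('b',0,0,.142))
```

```text
pos [ 0.5178 -0.0136  0.1429] yaw -9.488749330143499 slide mm [80.6411 71.0382  0.8293] rot [-0.0003  0.0011  0.0002] F [ 1.0902 -1.4462  0.6711] t 10.6 0.006551535971078811
```

send_rows([
  {"claw": 0.15, "slide": [81, 71, 0], "delta_rot": [0, 0, 0]},
  {"claw": 0.15, "slide": [81, 71, 0], "delta_rot": [0, 0, 0]},
  {"claw": 0.15, "slide": [81, 71, 0], "delta_rot": [0, 0, 0]},
  {"claw": 0.15, "slide": [81, 71, 0], "delta_rot": [0, 0, 0]},
  {"claw": 0.15, "slide": [81, 71, 0], "delta_rot": [0, 0, 0]},
])

```text
time: 11.1
position: [0.5864, -0.0959, 0.1421]
tool_rot: [-3.13, 0.259, 0.0]
ft_force: [-0.2, 0.2, 0.9]
grip_width: 0.374
grip_force: 0.0
```

Run:
```python
from h import *
for i in range(3): plan(nest('b',0,0,.038)); snap('wrist','w2')
snap('top','t2'); snap('side','s2')
plan(nest('b',0,0,.038))
a=cv2.imread('pics/w2.png'); b=cv2.resize(cv2.imread('pics/s2.png')[210:370,365:525],(480,480),interpolation=cv2.INTER_CUBIC)
cv2.imwrite('pics/m2.png',np.hstack([cv2.resize(a,(400,300)),cv2.resize(b,(300,300))]))
```

```text
pos [ 0.5864 -0.0959  0.1421] yaw -9.458215739089518 slide mm [ -0.5432   1.3627 104.0979] rot [-0.001   0.0002  0.0007] F [-0.2444  0.2058  0.9001] t 11.1 0.3741995393184751
pos [ 0.5862 -0.0953  0.1421] yaw -9.39854805862861 slide mm [ -0.2614   1.8089 104.1411] rot [-0.0008  0.0003  0.0018] F [ 0.3998 -0.2718 -0.4388] t 11.15 0.420836898946397
pos [ 0.5861 -0.0953  0.1422] yaw -9.375015324264007 slide mm [ -0.2062   1.8375 104.1936] rot [-0.0004  0.0002  0.0022] F [-0.0791  0.2845  0.2357] t 11.2 0.4624977918193169
pos [ 0.5863 -0.096   0.1423] yaw -9.416501080973623 slide mm [ -0.5624   1.0649 104.2872] rot [ 0.0001 -0.0002  0.0015] F [0.1112 0.3886 0.6991] t 11.35 0.5498496401009528
```

View pics/m2.png

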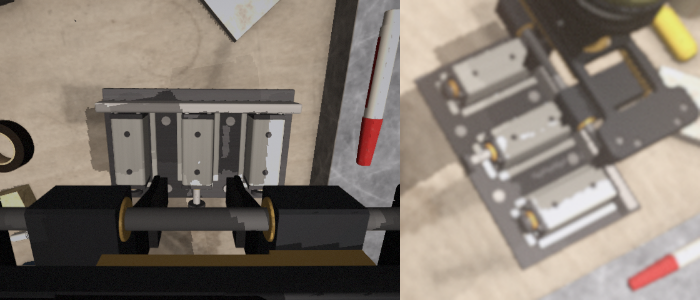

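The mosaic shows the plungers of A and C fully in. B's rod is half out, with its head at (197,204), and the fingers straddle B evenly (157 and 237). Next I'll descend and grip.

send_rows([
  {"claw": 0.15, "slide": [0, 1, 40], "delta_rot": [0, 0, 0]},
  {"claw": 0.15, "slide": [0, 1, 75], "delta_rot": [0, 0, 0]},
  {"claw": 0.15, "slide": [0, 1, 95], "delta_rot": [0, 0, 0]},
  {"claw": 0.15, "slide": [0, 1, 104], "delta_rot": [0, 0, 0]},
  {"claw": 0.15, "slide": [0, 1, 104], "delta_rot": [0, 0, 0]},
])

```text
time: 11.85
position: [0.5856, -0.0977, 0.0371]
tool_rot: [-3.131, 0.26, 0.003]
ft_force: [-1.5, 0.2, 0.6]
grip_width: 0.576
grip_force: 0.0
```

send_rows([
  {"claw": -0.6, "slide": [0, 0, 0], "delta_rot": [0, 0, 0]},
  {"claw": -0.6, "slide": [0, 0, 0], "delta_rot": [0, 0, 0]},
  {"claw": -0.6, "slide": [0, 0, 0], "delta_rot": [0, 0, 0]},
  {"claw": -0.6, "slide": [0, 0, 0], "delta_rot": [0, 0, 0]},
], grip_force=25)

```text
time: 12.25
position: [0.5876, -0.0977, 0.0395]
tool_rot: [-3.13, 0.26, -0.004]
ft_force: [-0.1, 1.6, 4.4]
grip_width: 0.365
grip_force: 25.0
```

send_rows([
  {"claw": -0.6, "slide": [0, 0, 0], "delta_rot": [0, 0, 0]},
  {"claw": -0.6, "slide": [0, 0, -1], "delta_rot": [0, 0, 0]},
])

```text
time: 12.45
position: [0.587, -0.0981, 0.0395]
tool_rot: [3.131, -0.26, 0.002]
ft_force: [1.1, -0.6, -2.0]
grip_width: 0.365
grip_force: 25.0
```

send_rows([
  {"claw": -0.6, "slide": [0, 0, -15], "delta_rot": [0, 0, 0]},
  {"claw": -0.6, "slide": [0, 0, -40], "delta_rot": [0, 0, 0]},
  {"claw": -0.6, "slide": [0, 0, -75], "delta_rot": [0, 0, 0]},
  {"claw": -0.6, "slide": [0, 0, -110], "delta_rot": [0, 0, 0]},
  {"claw": -0.6, "slide": [0, 0, -110], "delta_rot": [0, 0, 0]},
])

```text
time: 12.95
position: [0.5894, -0.0991, 0.155]
tool_rot: [3.129, -0.261, 0.014]
ft_force: [1.4, -0.1, -2.5]
grip_width: 0.366
grip_force: 25.0
```

Run:
```python
from h import *
plan([.56,.268,.148],np.radians(5.5))
```

```text
pos [ 0.5894 -0.0991  0.155 ] yaw -9.547523146596715 slide mm [ -89.9589 -357.118     5.6876] rot [ 0.0025 -0.009  -0.2626] F [ 1.3646 -0.146  -2.4877] t 12.95 0.36612872960615406
```

send_rows([
  {"claw": -0.6, "slide": [-5, -20, 0], "delta_rot": [0, 0, -0.02]},
  {"claw": -0.6, "slide": [-15, -60, 0], "delta_rot": [0, 0, -0.05]},
  {"claw": -0.6, "slide": [-25, -100, 0], "delta_rot": [0, 0, -0.09]},
  {"claw": -0.6, "slide": [-35, -140, 0], "delta_rot": [0, 0, -0.12]},
  {"claw": -0.6, "slide": [-45, -180, 0], "delta_rot": [0, 0, -0.15]},
])

```text
time: 13.45
position: [0.5697, 0.0885, 0.1473]
tool_rot: [3.141, -0.022, -0.006]
ft_force: [0.8, 0.6, -3.0]
grip_width: 0.367
grip_force: 25.0
```

Run:
```python
from h import *
plan([.56,.268,.148],np.radians(5.5))
```

```text
pos [0.5697 0.0885 0.1473] yaw -0.8096269597678455 slide mm [ -12.1888 -179.3179   -0.8006] rot [ 0.0005  0.0038 -0.1101] F [ 0.7517  0.5986 -2.9741] t 13.45 0.366844158465509
```

send_rows([
  {"claw": -0.6, "slide": [-3, -40, 0], "delta_rot": [0, 0, -0.03]},
  {"claw": -0.6, "slide": [-6, -80, 0], "delta_rot": [0, 0, -0.06]},
  {"claw": -0.6, "slide": [-8, -120, 0], "delta_rot": [0, 0, -0.08]},
  {"claw": -0.6, "slide": [-11, -155, 0], "delta_rot": [0, 0, -0.1]},
  {"claw": -0.6, "slide": [-12, -178, 0], "delta_rot": [0, 0, -0.11]},
])

```text
time: 13.95
position: [0.5596, 0.2686, 0.1473]
tool_rot: [-3.137, -0.156, 0.006]
ft_force: [0.7, -0.5, -3.7]
grip_width: 0.366
grip_force: 25.0
```

send_rows([
  {"claw": -0.6, "slide": [0, 0, 0], "delta_rot": [0, 0, 0]},
  {"claw": -0.6, "slide": [0, 0, 0], "delta_rot": [0, 0, 0]},
])

```text
time: 14.15
position: [0.561, 0.2651, 0.1473]
tool_rot: [3.136, 0.151, -0.005]
ft_force: [0.0, -0.3, -2.9]
grip_width: 0.368
grip_force: 25.0
```

Run:
```python
from h import *
snap('wrist','w3'); snap('top','t3'); snap('side','s3')
plan([.56,.268,.0375],np.radians(5.5))
a=cv2.resize(cv2.imread('pics/w3.png'),(400,300)); b=cv2.resize(cv2.imread('pics/s3.png')[90:240,220:420],(400,300),interpolation=cv2.INTER_CUBIC)
c=cv2.resize(cv2.imread('pics/t3.png')[120:270,140:340],(400,300),interpolation=cv2.INTER_CUBIC)
cv2.imwrite('pics/m3.png',np.vstack([np.hstack([a,b]),np.hstack([c,c*0])]))
```

```text
pos [0.5627 0.2629 0.1481] yaw 5.25256226193042 slide mm [ -2.0696  -5.4995 110.6188] rot [ 0.0017  0.0015 -0.0043] F [-0.0595 -0.8895 -3.3957] t 14.3 0.36409032127511576
```

View pics/m3.png

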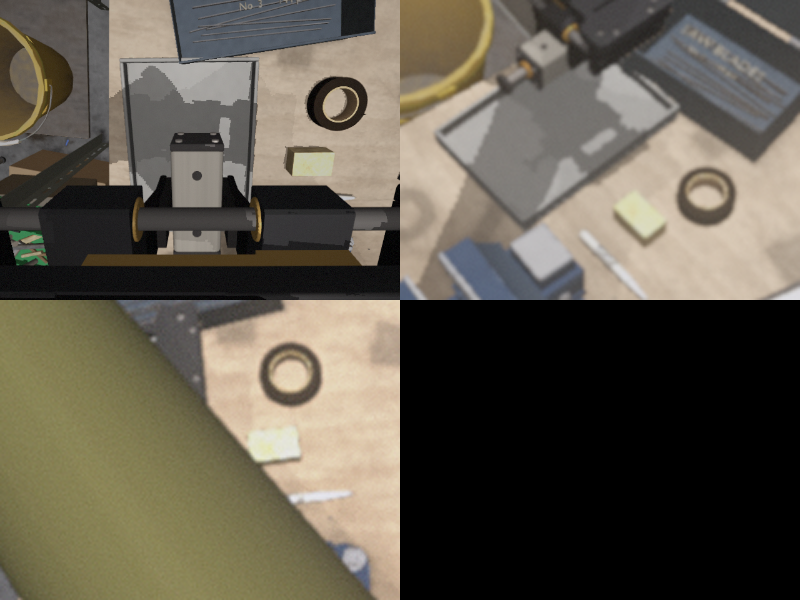

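The cartridge is held level over the tray. In the wrist part the tray spans columns 124–257 and the cartridge sits at 196. The bystanders look untouched, so I'll lower it.

send_rows([
  {"claw": -0.6, "slide": [-2, -4, 35], "delta_rot": [0, 0, 0]},
  {"claw": -0.6, "slide": [-2, -4, 65], "delta_rot": [0, 0, 0]},
  {"claw": -0.6, "slide": [-2, -4, 90], "delta_rot": [0, 0, 0]},
  {"claw": -0.6, "slide": [-2, -4, 103], "delta_rot": [0, 0, 0]},
  {"claw": -0.6, "slide": [-2, -4, 105], "delta_rot": [0, 0, 0]},
])

```text
time: 14.8
position: [0.5595, 0.2669, 0.0422]
tool_rot: [3.137, 0.145, -0.005]
ft_force: [-0.2, 0.4, -2.8]
grip_width: 0.367
grip_force: 25.0
```

send_rows([
  {"claw": -0.6, "slide": [0, 0, 1], "delta_rot": [0, 0, 0]},
  {"claw": -0.6, "slide": [0, 0, 2], "delta_rot": [0, 0, 0]},
])

```text
time: 15.0
position: [0.5616, 0.2691, 0.0437]
tool_rot: [-3.137, -0.147, -0.004]
ft_force: [0.6, -0.1, -2.4]
grip_width: 0.367
grip_force: 25.0
```

send_rows([
  {"claw": -0.6, "slide": [0, 0, 1], "delta_rot": [0, 0, 0]},
])

```text
time: 15.1
position: [0.5614, 0.2691, 0.0425]
tool_rot: [-3.137, -0.147, -0.004]
ft_force: [0.3, 0.1, -3.1]
grip_width: 0.366
grip_force: 25.0
```

send_rows([
  {"claw": -0.6, "slide": [0, 0, 1], "delta_rot": [0, 0, 0]},
])

```text
time: 15.2
position: [0.561, 0.269, 0.041]
tool_rot: [-3.138, -0.147, -0.003]
ft_force: [-0.0, 0.2, -3.2]
grip_width: 0.365
grip_force: 25.0
```

send_rows([
  {"claw": -0.6, "slide": [0, 0, 1], "delta_rot": [0, 0, 0]},
])

```text
time: 15.3
position: [0.5606, 0.2688, 0.0395]
tool_rot: [-3.138, -0.147, -0.001]
ft_force: [0.1, 0.0, -3.1]
grip_width: 0.361
grip_force: 25.0
```

send_rows([
  {"claw": -0.6, "slide": [0, 0, 1], "delta_rot": [0, 0, 0]},
])

```text
time: 15.4
position: [0.5604, 0.2687, 0.0382]
tool_rot: [3.138, 0.147, 0.001]
ft_force: [0.1, -0.6, -3.5]
grip_width: 0.365
grip_force: 25.0
```

send_rows([
  {"claw": -0.6, "slide": [0, 0, 1], "delta_rot": [0, 0, 0]},
])

```text
time: 15.5
position: [0.5604, 0.2687, 0.0376]
tool_rot: [3.138, 0.147, 0.0]
ft_force: [-3.7, -2.3, 5.0]
grip_width: 0.366
grip_force: 25.0
```

send_rows([
  {"claw": -0.6, "slide": [0, 0, 1], "delta_rot": [0, 0, 0]},
])

```text
time: 15.6
position: [0.5604, 0.2687, 0.0375]
tool_rot: [3.137, 0.147, -0.0]
ft_force: [-5.9, -2.4, 11.3]
grip_width: 0.364
grip_force: 25.0
```

It touched down at z 0.0376, as predicted. I'll ease off and release.

send_rows([
  {"claw": -0.6, "slide": [0, 0, -1], "delta_rot": [0, 0, 0]},
  {"claw": 0.2, "slide": [0, 0, -1], "delta_rot": [0, 0, 0]},
  {"claw": 0.2, "slide": [0, 0, -1], "delta_rot": [0, 0, 0]},
  {"claw": 0.2, "slide": [0, 0, -1], "delta_rot": [0, 0, 0]},
  {"claw": 0.2, "slide": [0, 0, -1], "delta_rot": [0, 0, 0]},
])

```text
time: 16.1
position: [0.5605, 0.2687, 0.0371]
tool_rot: [-3.138, -0.147, -0.0]
ft_force: [-0.0, -0.0, -0.2]
grip_width: 0.58
grip_force: 0.0
```

send_rows([
  {"claw": 0.2, "slide": [0, 0, -20], "delta_rot": [0, 0, 0]},
  {"claw": 0.2, "slide": [0, 0, -60], "delta_rot": [0, 0, 0]},
  {"claw": 0.2, "slide": [0, 0, -110], "delta_rot": [0, 0, 0]},
  {"claw": 0.2, "slide": [0, 0, -160], "delta_rot": [0, 0, 0]},
  {"claw": 0.2, "slide": [0, 0, -200], "delta_rot": [0, 0, 0]},
])

```text
time: 16.6
position: [0.5607, 0.2692, 0.2404]
tool_rot: [-3.137, -0.148, -0.004]
ft_force: [1.3, -0.4, -0.2]
grip_width: 0.599
grip_force: 0.0
```

send_rows([
  {"claw": 0.2, "slide": [-20, 0, 0], "delta_rot": [0, 0, 0]},
  {"claw": 0.2, "slide": [-60, 0, 0], "delta_rot": [0, 0, 0]},
  {"claw": 0.2, "slide": [-60, 0, 0], "delta_rot": [0, 0, 0]},
])

```text
time: 16.9
position: [0.4957, 0.264, 0.2369]
tool_rot: [3.136, 0.154, -0.004]
ft_force: [-0.1, -0.0, 0.4]
grip_width: 0.598
grip_force: 0.0
```

Run:
```python
from h import *
snap('wrist','w4'); snap('top','t4'); snap('side','s4')
plan([.56,.268,.0375],np.radians(5.5))
r=lambda f,y,x,h,w:cv2.resize(cv2.imread(f'pics/{f}.png')[y:y+h,x:x+w],(400,300),interpolation=cv2.INTER_CUBIC)
cv2.imwrite('pics/m4.png',np.vstack([np.hstack([r('w4',0,0,480,640),r('s4',90,220,150,200)]),np.hstack([r('t4',120,330,105,140),r('s4',215,360,150,200)])]))
```

```text
pos [0.5011 0.2629 0.2374] yaw 5.3680321866687555 slide mm [ 58.8046   0.3089 199.9691] rot [ 0.0005 -0.0014 -0.0023] F [ 1.192  -0.1088  0.1288] t 17.05 0.6020268464950003
```

View pics/m4.png

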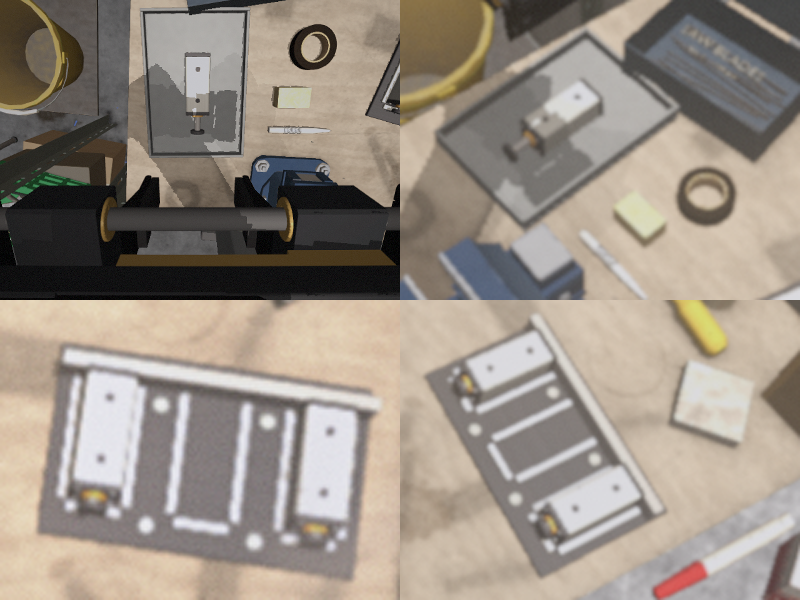

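The rejected cartridge lies flat and upright in the tray (wrist part, 198,95), with its rod still half out. A and C sit in their nests with both heads right up by the blocks, and the bystanders are where they were. I'm handing it in.

```bash
python3 -c "
from bench import ctrl
print(ctrl.close_job())"
```

```text
the job is handed in; nothing more can be done
None
```

I handed the job in at about 17 s: cartridge B stuck at about 19.5 mm and now lies flat and right way up in the reject tray with its plunger where it stopped, A and C are in their nests with plungers fully in, and the loose things looked undisturbed in the pictures.

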